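Snap the full punch case shut

TASK

The green case of chasing punches is full again: lower its open lid and press it down past the spring catch until it snaps fully shut and stays shut, flush on the case. Leave the grey case open just as it stands, because some of its punches are still in use, and do not disturb the copper dish.

Things in the scene. Friction and masses are not known exactly. Their poses are not given: they have to be found in the camera images.
- green_case: Green case of punches, all 5 slots filled, fixed to the bench: 150 (x) by 120 (y) by 45 mm high without its lid. Origin: centre of its underside, on the bench. Its x axis points from the front wall (with a brass spring catch in its middle) to the hinged far wall: the hinge line runs along y at x = +75, z = 45 mm in this frame.
- green_lid_edge (a point): Middle of the free front edge of the green lid's flat upper (outer) face, 150 mm from the hinge. The lid is a slab 150 by 120 mm, 10 mm thick, leaning up from the hinge towards the front, half open; shut, its upper face is 55 mm above the bench. A steel hasp 50 mm wide stands out 13 mm beyond this point and hangs 26 mm below the lid.
- green_lid (a joint): Green lid's angle, rad: 0 shut and flush, positive open (starts at 0.5 to 0.95). A stiff hinge holds it where it is left; 1 to 4 N at the free edge lowers it. At about 0.12 (18 mm gap in front) the hasp meets the catch; getting past takes up to about 18 N down near the free edge; it snaps over at about 0.06, then is held at 0 to 0.01. Shut, it rests on a hard stop.
- grey_lid_edge (a point): Middle of the free front edge of the open lid's upper face on the second case: grey, two of its five slots empty, otherwise built as the green one, its hinge also on the far side, turned within 25 degrees of square to the bench. It must stay as it is.
- dish: Round embossed copper dish lying loose on the bench beside the cases (on the robot's left): 196 mm across, 14 mm high. Origin: centre of its underside. A bystander.
Not all that is in view belongs to the job. There is more than one size of the green_case; the job needs the largest.

How it is judged:
By the outcome, as a careful person would: the job done as asked, in the order asked, and still so for the second after the job is handed in, with the robot touching nothing.
It also fails if it takes over 35 s, if anything falls off the work surface, if the arm or the gripper's body presses on something with over 40 N, if the wrist force passes 120 N, or if a joint passes its speed limit or range.

ROBOT

A 6-joint arm with a two-finger parallel gripper is mounted at the origin on the work surface. World frame = base frame: x ahead of the robot, y to its left, z up, the work surface at z = 0. Lengths are in m, angles in degrees, forces in N, time in s.
With the tool pointing down it reaches from about 0.35 to 0.875 m from the base axis. Payload 4.2 kg.
Tool frame: the origin (TCP) lies at the very end of the fingers, on their centre line; the grasp point (between the pads) lies 19 mm behind it; z points along the fingers, y is the line along which they close (so a half turn about z gives the same grasp; the last joint's range is limited). The gripper opens to 87 mm and grips with 3 to 60 N. Pads are 19 mm wide; open, the fingers measure 117 mm over their backs; the gripper's body (75 mm by 190 mm) begins 51 mm behind the grasp point.
Start: joints at [91.765, 22.042, 0.453, 0, -68.411, -14.817], TCP at [0.141, 0.609, 0.223] pointing down, gripper open.
Joint ranges: [-179.83, 179.83], [-69.29, 118.12], [-61.27, 80.66], [-181.25, 117.63], [-171.15, -9.14], [-177.46, 177.46]. Speed limits (degrees/s): [159.86, 159.86, 180, 180, 180, 180].

INTERFACE

Orientations are given as a 3x3 rotation matrix whose columns are the frame's x, y, z axes.
In Python, from station import sense, cams, r gives the robot as it stands. The module is installed in compiled form; this text tells all that it offers.
- The arm moves only by the tool step_arm, never from a script. Its argument "targets" is text: rows parted by semicolons, each of 4 numbers parted by spaces: the shift along the tool's x, y, z in cm, then the turn about the tool's z in degrees. In form: x y z turn; .... A call has 1 to 12 rows; each row shifts and turns the commanded pose from where the row before left it, along the tool's axes as they then stand; what a row does not reach is not made up. A row lasts 1/12 s, in which the tool goes at most 41.7 mm and 7.16 degrees, less where a joint would pass 70% of its speed; a pose out of reach is approached as far as the arm can. A call with a gripper value outside its range is refused whole. "claw" is the finger opening in cm, from 0 to 8.7, set as the call begins (left out, the last holds). The fingers move at their own pace and stop on an object; the grip force is fixed at half the most. Time passes only in rows, so rows that do not move let the fingers close. It gives the time, the measured TCP pose, the force, the opening and the grip force at its end, in the units of the state.
- sense(): the state, without advancing time (a new reading comes with each control period).
- cams.capture(name): name is "side" or "top"; returns a dict with "frame" (480x640x3 uint8, blue, green, red), "vertical_fov" (degrees; the focal length in pixels is half the picture's height over the tangent of half this angle, whatever the lens; pixels are square), "cx", "cy" (the principal point, pixels), "eye" and "rotation" of the camera in the world. Camera axes: x right, y down, z forward; pixel columns grow to the right and rows downward; lengths in m; the calibration is good to about 2 mm. A picture is of the moment at which its call begins. There is no depth.
- r.finish_job(): hands the job in; it is judged then, once.
The state is a dict: "time_s": time; "joints": joint angles; "joint_velocities": joint speeds; "effort": joint torques, N m; "tcp_pos": TCP position; "ee_rot": TCP orientation; "wrist_force": force on the tool from outside, world axes, zero at the start; "moment": the same for the moment, N m; "gripper_width": opening from 0.0 (shut) to 1.0 (fully open); "gripper_force": force on a finger pad.
Only numpy, scipy, OpenCV 4.12 (cv2) and the standard library are available. Lean on these libraries where they do the work, as an engineer would, in place of code of your own. Each camera call takes 0.05 s, during which the arm holds its last target. There are 200 camera calls.

## Working session

There is one attempt and no reset: what is moved stays moved. The work goes in short steps, Python scripts to look and compute and a tool call to move; the robot and the scene stay as the last step left them, time stands still between calls to the robot, and variables do not carry over. Pictures are saved under pics/ and viewed, at most 10 in all, crops included, and the job is handed in when it is done.

Besides the shell and the picture viewer there is one more tool, called after "Request:" as name(argument=value, ...), one argument or row to a line, values as JSON. step_arm: Moves the arm, as the interface text tells. Its arguments: {"type":"object","properties":{"targets":{"type":"string"},"claw":{"type":"number"}},"required":["targets"]}

```bash
mkdir -p pics
cat > h.py <<'E'
import numpy as np, cv2
from station import sense, cams, r
def cap(n):
    c=cams.capture(n); c['f']=240/np.tan(np.radians(c['vertical_fov'])/2); return c
def ray(c,u,v):
    d=np.array(c['rotation'])@np.array([(u-c['cx'])/c['f'],(v-c['cy'])/c['f'],1]); return np.array(c['eye']),d/np.linalg.norm(d)
def onz(c,u,v,z):
    e,d=ray(c,u,v); return e+d*(z-e[2])/d[2]
def two(c1,p1,c2,p2):
    e1,d1=ray(c1,*p1);e2,d2=ray(c2,*p2)
    s=np.linalg.lstsq(np.stack([d1,-d2],1),e2-e1,rcond=None)[0]
    a=e1+s[0]*d1;b=e2+s[1]*d2; return (a+b)/2,np.linalg.norm(a-b)
def proj(c,p):
    q=np.array(c['rotation']).T@(np.array(p)-c['eye']); return q[:2]/q[2]*c['f']+[c['cx'],c['cy']]
E
python3 - <<'E'
from h import *
import pickle
D={}
for n in('side','top'):
    c=cap(n); D[n]=c; cv2.imwrite(f'pics/{n}0.png',c['frame']); print(n,np.round(c['eye'],3),np.round(c['rotation'],3).tolist(),c['f'],c['cx'],c['cy'])
pickle.dump(D,open('D.pkl','wb'))
s=sense();print(s['time_s'],np.round(s['ee_rot'],3).tolist(),s['tcp_pos'],s['wrist_force'])
E
```

```text
side [0.293 0.804 0.556] [[-0.949, -0.171, 0.267], [-0.317, 0.507, -0.802], [0.002, -0.845, -0.535]] 442.69111635406887 319.1715903591405 246.53635709693975
top [0.497 0.084 0.923] [[-0.028, -0.996, 0.081], [-0.999, 0.03, 0.016], [-0.019, -0.081, -0.997]] 455.6213886934253 324.9296528726204 238.02341189492572
0.1 [[0.974, -0.226, -0.0], [-0.226, -0.974, -0.002], [0.0, 0.002, -1.0]] [0.14099759 0.60834646 0.22157913] [ 0.61818347  0.19705987 -0.80066666]
```

View pics/side0.png

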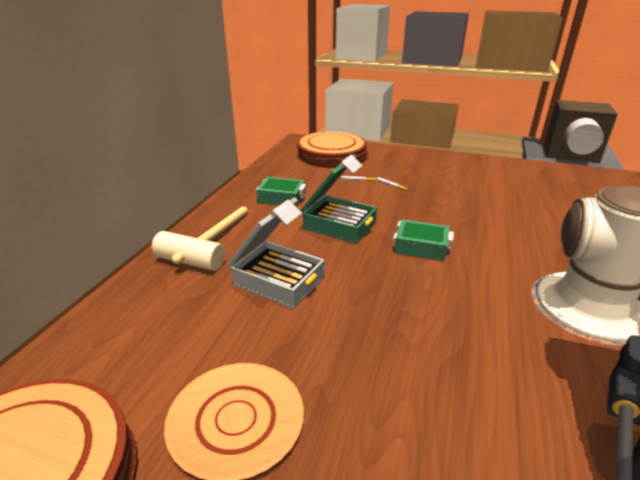

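View pics/top0.png

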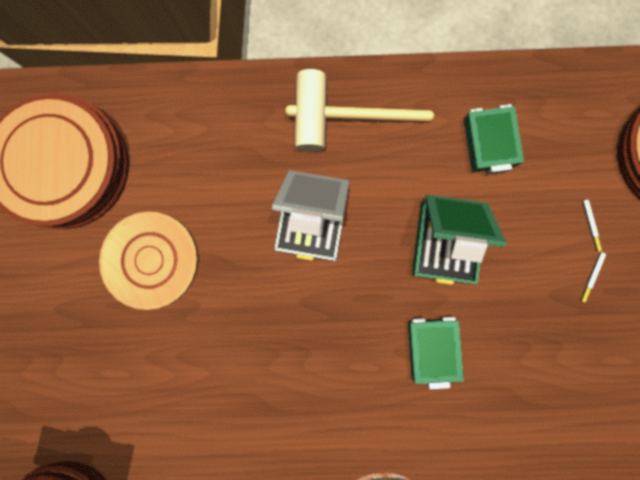

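Side shows the open green case at (340,205), the open grey case at (278,260), and the dish at (235,420). Top shows the open green case at (455,240), the grey case at (310,215), and the dish at (148,260). 

Things that could be taken for the target, in the top view: the open green case (455,240), two smaller closed green cases (495,138) and (436,352), and the open grey case (310,215). The open green case is the one: it is the largest green one, with 5 punches and its lid open. Next I check this in a close crop.

Run:
```python
from h import *
import pickle
D=pickle.load(open('D.pkl','rb'))
a=cv2.resize(D['top']['frame'][185:295,400:520],None,fx=3.3,fy=3.3,interpolation=cv2.INTER_CUBIC)
b=cv2.resize(D['side']['frame'][145:255,290:410],None,fx=3.3,fy=3.3,interpolation=cv2.INTER_CUBIC)
cv2.imwrite('pics/crop.png',np.hstack([a,b]))
```

```text
(no output)
```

View pics/crop.png

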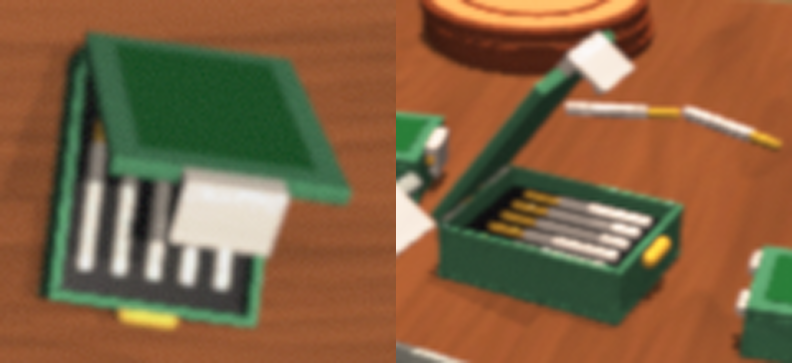

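The crop shows the open case with all five slots filled, a hasp on the lid and a brass catch at top px (445,281), so it is the right one. Front rim corners are at top px (415,275) and (477,282.5); lid free edge corners are at (435,233) and (506,242.5).

Run:
```python
from h import *
import pickle
from scipy.optimize import brentq
D=pickle.load(open('D.pkl','rb'));t=D['top'];s=D['side']
fl=onz(t,415.2,275,.045);fr=onz(t,476.7,282.6,.045)
print(fl,fr,np.linalg.norm(fl-fr))
hl=onz(t,426.7,195.6,.053);hr=onz(t,487.9,203.2,.053);print(hl,hr,np.linalg.norm(hl-hr))
y=(fl-fr);y/=np.linalg.norm(y);x=np.array([y[1],-y[0],0])
m=(fl+fr)/2;c=m+.075*x;print('centre',c,'yaw',np.degrees(np.arctan2(x[1],x[0])))
h=m+.15*x; print('hinge',h,(hl+hr)/2)
for k in (.4,.5,.6,.7,.8,.9,1.):
    P=[h+x*(-.15*np.cos(k)-.01*np.sin(k))+np.array([0,0,.15*np.sin(k)+.01*np.cos(k)])+w*y*.06 for w in(1,-1)]
    print(k,[proj(t,p).round(1) for p in P],proj(s,(P[0]+P[1])/2).round(1),((P[0]+P[1])/2).round(3))
for e in ((434.8,232.9),(506,242.6)):
    # distance between corners gives height
    pass
f=lambda z:np.linalg.norm(onz(t,434.8,232.9,z)-onz(t,506,242.6,z))-.12
z=brentq(f,0,.4);print('edge z by width',z,(onz(t,434.8,232.9,z)+onz(t,506,242.6,z))/2)
# grey lid edge & dish
print('grey catch',onz(t,305,257,.03),'dish',onz(t,148,260,.014))
R=np.array(sense()['ee_rot']);print('y axis angle of case in tool', np.degrees(np.arctan2(y[1],y[0])),'tool x',np.degrees(np.arctan2(R[1,0],R[0,0])))
```

```text
[ 0.49190446 -0.07277722  0.045     ] [ 0.47416245 -0.18901194  0.045     ] 0.11758098433460257
[ 0.64342548 -0.10010749  0.053     ] [ 0.62503834 -0.21616831  0.053     ] 0.11750829759483779
centre [ 0.55717472 -0.14221147  0.045     ] yaw -8.678611651455848
hinge [ 0.631316   -0.15352835  0.045     ] [ 0.63423191 -0.1581379   0.053     ]
0.4 [array([421.8, 270.5]), array([489.9, 278.8])] [365.3 189.7] [ 0.491 -0.132  0.113]
0.5 [array([423.6, 267.2]), array([492.7, 275.7])] [363.3 184.2] [ 0.496 -0.133  0.126]
0.6 [array([425.5, 263. ]), array([495.6, 271.6])] [360.8 178.7] [ 0.503 -0.134  0.138]
0.7 [array([427.3, 258. ]), array([498.5, 266.7])] [357.8 173.6] [ 0.512 -0.135  0.149]
0.8 [array([429.2, 252.1]), array([501.2, 260.9])] [354.2 168.7] [ 0.521 -0.137  0.16 ]
0.9 [array([431. , 245.5]), array([503.9, 254.3])] [350.2 164.2] [ 0.531 -0.138  0.169]
1.0 [array([432.8, 238.1]), array([506.3, 247. ])] [345.7 160.1] [ 0.543 -0.14   0.177]
edge z by width 0.1539571773489117 [ 0.55239773 -0.1486326   0.15395718]
grey catch [0.53309584 0.13845113 0.03      ] dish [0.53687456 0.4552861  0.014     ]
y axis angle of case in tool 81.32138834854416 tool x -13.060794170799937
```

Request:
step_arm(
  targets="0 0 -3 -4.4; 1.2 1.5 0 0; 2.5 3.1 0 0; 2.5 3.1 0 0; 2.5 3.1 0 0; 2.5 3.1 0 0; 2.5 3.1 0 0; 2.5 3.1 0 0; 2.5 3.1 0 0; 2.5 3.1 0 0; 2.5 3.1 0 0; 2.5 3.1 0 0",
  claw=0,
)

```text
time_s: 1.1
tcp_pos: [0.3515, 0.2461, 0.2525]
ee_rot: [[0.989, -0.15, -0.0], [-0.15, -0.989, 0.0], [-0.0, 0.0, -1.0]]
wrist_force: [1.7, 1.0, 0.3]
gripper_width: 0.171
gripper_force: 0.0
```

Request:
step_arm(
  targets="2.5 3.1 0 0; 2.5 3.1 0 0; 2.5 3.1 0 0; 2.5 3.1 0 0; 2.5 3.1 0 0; 2.5 3.1 0 0; 2.5 3.1 0 0; 2.5 3.1 0 0; 2.5 3.1 0 0; 2.5 3.1 0 0; 2.5 3.1 0 0; 0 0 0 0",
)

```text
time_s: 2.1
tcp_pos: [0.5739, -0.1355, 0.2506]
ee_rot: [[0.988, -0.156, -0.002], [-0.156, -0.988, -0.001], [-0.001, 0.002, -1.0]]
wrist_force: [1.0, 0.7, -0.0]
gripper_width: 0.007
gripper_force: 0.0
```

Run:
```python
from h import *
import pickle
D={}
for n in('top','side'): D[n]=cap(n)
pickle.dump(D,open('D1.pkl','wb'))
s=sense();R=np.array(s['ee_rot']);print(s['time_s'],s['tcp_pos'],R.round(3).tolist(),s['wrist_force'],s['gripper_width'])
h=np.array([.632,-.155,0]);u=np.array([.9885,-.151,0])
for a,z in((-.05,.15),(-.1255,.055)):
    p=h+u*a;p[2]=z;print(R.T@(p-s['tcp_pos'])*100)
a=cv2.resize(D['top']['frame'][170:300,390:530],None,fx=2.8,fy=2.8);b=cv2.resize(D['side']['frame'][125:255,290:430],None,fx=2.8,fy=2.8)
cv2.imwrite('pics/c1.png',np.hstack([a,b]))
```

```text
2.2 [ 0.57163588 -0.13170634  0.25101712] [[0.988, -0.153, -0.003], [-0.153, -0.988, 0.0], [-0.003, 0.0, -1.0]] [-0.52383751  0.79355056 -0.15796866] 0.0010110781796672716
[ 1.35052994  1.3870123  10.09812461]
[-6.17290029  1.40529179 19.61896273]
```

View pics/c1.png

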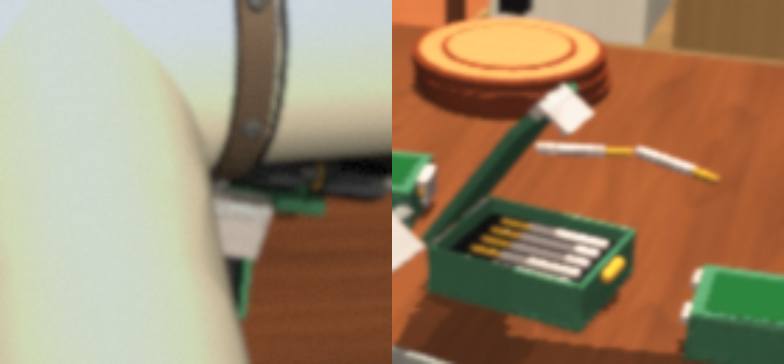

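Request:
step_arm(
  targets="1.4 1.4 0 0; 0 0 2.5 0; 0 0 2.5 0; 0 0 2.5 0; 0 0 2 0; 0 0 0 0",
)

```text
time_s: 2.7
tcp_pos: [0.5798, -0.1445, 0.153]
ee_rot: [[0.989, -0.15, -0.01], [-0.15, -0.989, 0.002], [-0.01, -0.0, -1.0]]
wrist_force: [-0.5, 0.7, 0.2]
gripper_width: 0.008
gripper_force: 0.0
```

Run:
```python
from h import *
b=cap('side');s=sense();print(s['tcp_pos'],s['wrist_force'],proj(b,s['tcp_pos']))
cv2.imwrite('pics/c2.png',cv2.resize(b['frame'][85:265,250:450],None,fx=3,fy=3))
```

```text
[ 0.58164474 -0.14501763  0.15576163] [-0.53599551  0.52504332  1.6024874 ] [330.25597542 165.73072762]
```

View pics/c2.png

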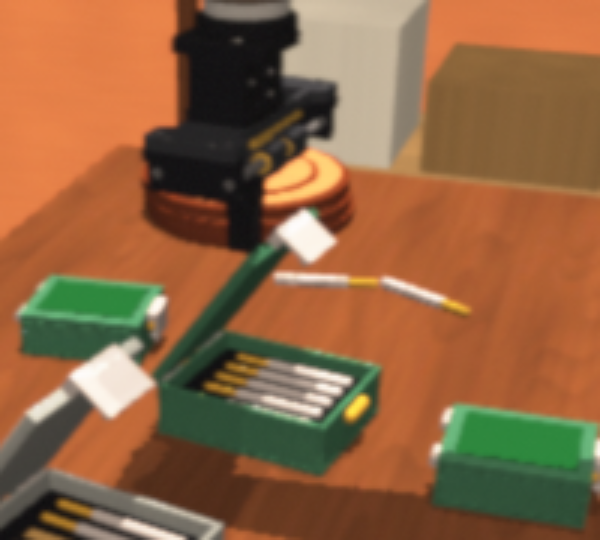

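The side crop shows the fingertips just behind the lid at crop px (245,245), clear of everything. Now I push the lid along its arc.

Request:
step_arm(
  targets="-1.6 0 0 0; -1.6 0 0 0; -0.9 0 0.7 0; -0.9 0 0.8 0; -0.7 0 1 0; -0.7 0 1 0; -0.4 0 1.1 0; -0.4 0 1.2 0; -0.2 0 0.8 0; -0.1 0 0.7 0; 0 0 0 0",
)

```text
time_s: 3.67
tcp_pos: [0.5093, -0.1346, 0.0844]
ee_rot: [[0.989, -0.15, -0.0], [-0.15, -0.989, 0.0], [-0.0, -0.0, -1.0]]
wrist_force: [-0.7, 0.6, -0.5]
gripper_width: 0.008
gripper_force: 0.0
```

Run:
```python
from h import *
b=cap('side');s=sense();print(s['time_s'],s['tcp_pos'],s['wrist_force'],proj(b,s['tcp_pos']))
h=np.array([.632,-.155,0]);u=np.array([.9885,-.151,0])
p=h+u*-.1255;p[2]=.055;print(np.array(s['ee_rot']).T@(p-s['tcp_pos'])*100)
cv2.imwrite('pics/c3.png',cv2.resize(b['frame'][85:265,250:450],None,fx=3,fy=3))
```

```text
3.7167 [ 0.50980441 -0.13479782  0.08488537] [-0.01702384  0.22493661 -0.74696475] [357.1536608  198.77102945]
[-0.16688489  0.15138041  2.98846044]
```

View pics/c3.png

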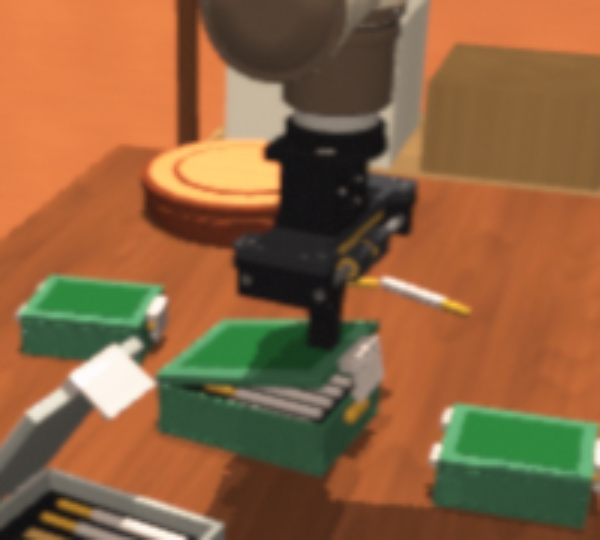

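The lid is most of the way down, with the hasp just above the catch at crop px (360,385). The fingers are on its middle front, so I press straight down.

Request:
step_arm(
  targets="0 0 0.5 0; 0 0 0.5 0; 0 0 0.5 0; 0 0 0.5 0; 0 0 0.4 0; 0 0 0 0",
)

```text
time_s: 4.22
tcp_pos: [0.5086, -0.135, 0.0598]
ee_rot: [[0.989, -0.151, -0.002], [-0.151, -0.989, 0.0], [-0.002, 0.0, -1.0]]
wrist_force: [-0.4, -0.1, -0.4]
gripper_width: 0.007
gripper_force: 0.0
```

Request:
step_arm(
  targets="0 0 0.3 0; 0 0 0.3 0; 0 0 0.3 0; 0 0 0 0",
)

```text
time_s: 4.55
tcp_pos: [0.5099, -0.1352, 0.0549]
ee_rot: [[0.989, -0.149, 0.0], [-0.149, -0.989, -0.001], [0.001, 0.001, -1.0]]
wrist_force: [-6.8, 3.4, 24.3]
gripper_width: 0.003
gripper_force: 12.1
```

The tip is at 0.055 with 24 N on it, so the lid is against the hard stop. I retreat upward and check.

Request:
step_arm(
  targets="0 0 -0.5 0; 0 0 -1 0; 0 0 -3 0; 0 0 -3.5 0; 0 0 -3.5 0; 0 0 -3.5 0; 0 0 -3.5 0; -3 0 0 0; -3.5 0 0 0; -3.5 0 0 0; 0 0 0 0; 0 0 0 0",
)

```text
time_s: 5.55
tcp_pos: [0.4094, -0.12, 0.2372]
ee_rot: [[0.989, -0.15, 0.002], [-0.15, -0.989, 0.0], [0.002, -0.0, -1.0]]
wrist_force: [1.1, -1.0, 0.3]
gripper_width: 0.004
gripper_force: 0.0
```

Run:
```python
from h import *
b=cap('side');s=sense();print(s['time_s'],s['tcp_pos'],s['wrist_force'])
cv2.imwrite('pics/c4.png',cv2.resize(b['frame'][145:325,220:420],None,fx=3,fy=3))
```

```text
5.6 [ 0.41076854 -0.12003923  0.2372283 ] [0.99916127 0.82429231 0.39355861]
```

View pics/c4.png

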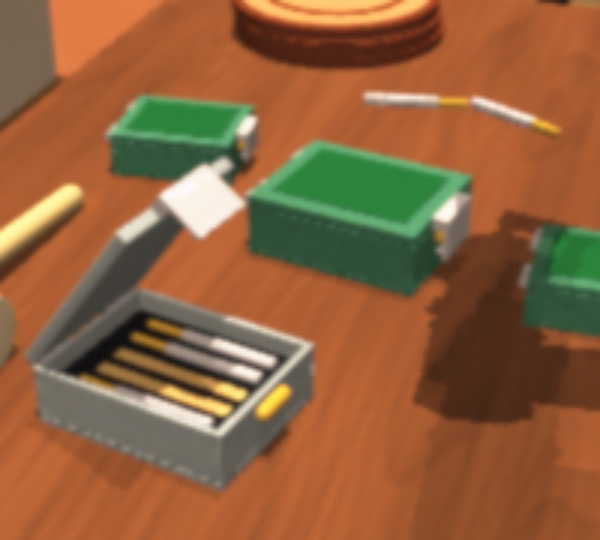

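The green lid at crop px (360,190) sits flush, with its hasp over the catch at (450,225). The grey lid still stands open, and the robot touches nothing.

```bash
python3 -c "
from station import r
print(r.finish_job())"
```

```text
the job is handed in; nothing more can be done
None
```

The green case is snapped shut and its lid sits flush; the grey case is still open and I kept clear of the copper dish, and the job was handed in at about 5.6 s.

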